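# Bring the orange-capped vial to the code reader

### The job

With a fingertip, push on the white arms of the vial carousel to turn it until the orange-capped vial stands squarely in front of the code reader's red window. Then, and not before, press the green button on top of the reader fully down, and let it come up again. Do not touch or lift the vials on the carousel: they must stay standing in their pockets; leave the other things on the bench where they are.

Things in the scene. Friction and masses are not known exactly. Their poses are not given: they have to be found in the camera images.
- carousel: Round black foot (150 mm diameter at the bench, sloping in to 36 mm at height 28 mm), fixed to the bench, carrying the turning cross of four arms. Origin: on the vertical axis of turning, at bench level; z up; its x axis is the direction of one arm when joint rotor is 0
- rotor (a joint): Turn of the four-armed cross about the carousel's vertical axis, rad, 0 at the start, growing anticlockwise seen from above. It turns without end either way; friction (about 0.08 N m) stops it at once where it is left
- cross_hub (a point): Top of the cross's steel hub (radius 18 mm), on the axis, 53 mm above the bench. Four white arms at 90 degrees: bars 10 mm wide, underside 32 mm, top 50 mm above the bench, out to 96 mm from the axis, each ending in a black square pocket (19.5 mm outside, 14.5 inside, rim 52 mm, floor 34 mm above the bench) centred 105 mm from the axis. Between arms, 60 mm out, it is open down to 11 mm
- orange_vial: The wanted vial, clear with an orange cap, standing loose in a pocket of the carousel: round, 12 mm diameter, 48 mm tall, the cap (13 mm diameter) being the top 14 mm. Origin: centre of its underside (34 mm above the bench while seated); z up along the vial
- reader: Code reader, a white box 75 x 100 mm and 80 mm tall, fixed to the bench. Origin: centre of its underside; its front, with the red window (28 mm wide, centred, from 38 to 72 mm above the bench), looks along its -x and towards the carousel's axis, which lies 162.5 mm from the origin; the front face is 125 mm from the axis. Two red lines on its top mark the window's edges
- read_spot (a point): Point 20 mm in front of the middle of the window, 105 mm from the carousel's axis and 34 mm above the bench: where the vial's underside is when squarely in front of the window. The vial has to be within 8 mm of it sideways, that is wholly within the window's width
- read_button_top (a point): Centre of the top of the round green push button (28 mm diameter) on the reader's top, 12 mm behind the reader's middle; 102 mm above the bench and 10 mm over the button's grey collar; pressed straight down
- read_button (a joint): Travel of the green button, m: 0 up, 0.006 fully down, sprung, fully down takes 5 N; it comes up by itself
- blue_vial_1: Clear vial with a blue cap, not wanted, standing loose in a pocket of the carousel: round, 12 mm diameter, 48 mm tall, the cap (13 mm diameter) being the top 14 mm. Origin: centre of its underside (34 mm above the bench while seated); z up along the vial
- blue_vial_2: Clear vial with a blue cap, not wanted, standing loose in a pocket of the carousel: round, 12 mm diameter, 48 mm tall, the cap (13 mm diameter) being the top 14 mm. Origin: centre of its underside (34 mm above the bench while seated); z up along the vial
- blue_vial_3: Clear vial with a blue cap, not wanted, standing loose in a pocket of the carousel: round, 12 mm diameter, 48 mm tall, the cap (13 mm diameter) being the top 14 mm. Origin: centre of its underside (34 mm above the bench while seated); z up along the vial
- spare_vial: Blue-capped vial of the same size standing on the bench beside the reader; leave alone. Origin: centre of its underside
- vial_rack: Black rack, 134 x 134 mm, full of blue-capped vials, 65 mm tall in all, fixed to the bench, right of the carousel; leave alone. Origin: centre of its underside
- amber_bottle: Amber bottle, 56 mm diameter, 110 mm tall, left of the reader; leave alone. Origin: centre of its underside
- beaker: Glass beaker, 68 mm diameter at its rim, 85 mm tall, on the left; leave alone. Origin: centre of its underside
- marker: Marker pen 135 mm long, 11 mm thick, lying on the bench; leave alone. Origin: underside of its middle; x along the pen
Not all that is in view belongs to the job. What is shaped like the carousel but turquoise is not meant. What is shaped like the reader but pink is not meant.

How it is judged:
On the way, in this order (a step that is already met when the one before it is completed fails the run):
1. the orange-capped vial stands in front of the window (within 8 mm) and the carousel is still (horizontal distance between orange_vial and read_spot below 0.008 m and velocity of joint rotor between -0.05 and 0.05 rad/s), for 0.3 s.
2. the green button is pressed down, the vial in front of the window (value of joint read_button above 0.0045 m and horizontal distance between orange_vial and read_spot below 0.008 m), for 0.05 s.
At the end, for the whole second after the job is handed in: The orange-capped vial is within 8 mm (horizontally) of the point in front of the middle of the window, the carousel is still, the green button is up again, and all four vials stand in their pockets (all of step 1 and value of joint read_button below 0.0015 m and height (world z) of orange_vial between 0.028 and 0.042 m and angle between each of orange_vial, blue_vial_1, blue_vial_2, blue_vial_3's own z axis and vertical below 0.3 rad and height (world z) of blue_vial_1 between 0.028 and 0.042 m and height (world z) of blue_vial_2 between 0.028 and 0.042 m and height (world z) of blue_vial_3 between 0.028 and 0.042 m); the robot touches nothing.
It fails at once if the button is pressed while the orange-capped vial is not in front of the window (value of joint read_button above 0.003 m and not (horizontal distance between orange_vial and read_spot below 0.008 m)).
It fails at once if a vial on the carousel is touched by the robot (contact force between any of the fingers, the arm and orange_vial above 1 N or contact force between any of the fingers, the arm and blue_vial_1 above 1 N or contact force between any of the fingers, the arm and blue_vial_2 above 1 N or contact force between any of the fingers, the arm and blue_vial_3 above 1 N).
It fails at once if a vial on the carousel is lifted or tipped out of its pocket (not (height (world z) of orange_vial between 0.028 and 0.042 m and angle between each of orange_vial, blue_vial_1, blue_vial_2, blue_vial_3's own z axis and vertical below 0.3 rad and height (world z) of blue_vial_1 between 0.028 and 0.042 m and height (world z) of blue_vial_2 between 0.028 and 0.042 m and height (world z) of blue_vial_3 between 0.028 and 0.042 m)).
It fails at once if another thing on the bench is moved more than 20 mm (distance of any of spare_vial, amber_bottle, beaker, marker from where it was at the start of the episode above 0.02 m).
It also fails if it takes over 48 s, if anything falls off the work surface, if the arm or the gripper's body presses on something with over 40 N, if the wrist force passes 120 N, or if a joint passes its speed limit or range.

### The arm

A 7-joint arm with a two-finger parallel gripper is mounted at the origin on the work surface. World frame = base frame: x ahead of the robot, y to its left, z up, the work surface at z = 0. Lengths are in m, angles in rad, forces in N, time in s.
With the tool pointing down it reaches from about 0.425 to 1.025 m from the base axis. Payload 9.4 kg.
Tool frame: the origin (TCP) lies midway between the tips of the shut fingers; the grasp point (between the pads) lies 19 mm behind it; z points along the fingers, y is the line along which they close (so a half turn about z gives the same grasp; the last joint's range is limited). The gripper opens to 93 mm and grips with 3 to 60 N. Pads are 15 mm wide; open, the fingers measure 128 mm over their backs; the gripper's body (75 mm by 188 mm) begins 65 mm behind the grasp point.
Start: joints at [-1.387, 0.599, -0.003, 1.599, 0.002, 0.943, -0.08], TCP at [0.187, 0.7, 0.219] pointing down, gripper open.
Joint ranges: [-2.57, 2.57], [-0.35, 1.97], [-1.29, 1.29], [0.11, 2.56], [-1.05, 4.19], [0.11, 1.86], [-2.63, 2.63]. Speed limits (rad/s): [2.22, 2.22, 3.01, 3.01, 3.14, 3.14, 3.14].

### API

Orientations are given as a unit quaternion [x, y, z, w].
In Python, from bench import robot gives the robot as it stands.
- The arm moves only by the shell command python3 -m creep 'ROWS' [FORCE]. ROWS is JSON, a list of rows, each a list of 7 numbers: the turn, a rotation vector about the tool's x, y, z in rad, then the shift along the tool's x, y, z in m, then the opening, from 0 (shut) to 1 (fully open). In form: [[wx, wy, wz, x, y, z, claw], ...]. A call has 1 to 20 rows; each row shifts and turns the commanded pose from where the row before left it, along the tool's axes as they then stand; what a row does not reach is not made up. A row lasts 1/8 s, in which the tool goes at most 62.5 mm and 10.7 degrees, less where a joint would pass 70% of its speed; a pose out of reach is approached as far as the arm can. A call is refused whole if a number of a shift passes 0.0625 or a number of a turn 0.188, either way. A call with a gripper value outside its range is refused whole. The fingers move at their own pace and stop on an object; FORCE is the grip in N (left out, the last holds). Time passes only in rows, so rows that do not move let the fingers close. It gives the time, the measured TCP pose, the force, the opening and the grip force at its end, in the units of the state.
- robot.get_obs(): the state, without advancing time (a new reading comes with each control period).
- robot.snapshot(name): name is "scene" or "side" or "wrist"; returns (picture, depth): 400x640x3 uint8, red, green, blue; 400x640 float32, m along the optical axis (not along the pixel's ray), 0 where there is no reading.
- robot.camera_params(name): a dict with "fx", "fy", "cx", "cy" (pixels), "eye" and "attitude" of the camera in the world. Camera axes: x right, y down, z forward; pixel columns grow to the right and rows downward; lengths in m; the calibration is good to about 2 mm. The wrist camera is an equidistant fisheye: a pixel r from the principal point sees the ray r / f radians off the axis. A picture is of the moment at which its call begins: read the wrist's pose just before it. camera_params takes no time and is no camera call; for the wrist camera it gives the pose at the moment of the call.
- robot.close_job(): hands the job in; it is judged then, once.
Trained networks look in the newest picture that a camera, given by its name, has taken for a name from the list of things; names that differ only in an ending like _2 or _b are one class to them, and where a whole thing is asked for, a point or a joint stands for the part that bears it (a point fixed in the world has none). Each returns a list of dicts, best first, with "score" (0 to 1); they miss things now and then, are a little off and sometimes report something else, mostly with a low value. They report only what shows in the picture. A call takes as long as a camera call. They do not tell look-alikes from the thing itself.
- robot.masks_of(camera, label): "mask" (400x640 bool, what is visible of it) and "bbox" ([centre column, centre row, width, height] in pixels, round what is visible of it).
- robot.spot_point(camera, label): "point" ([column, row] in pixels: a listed point, or the origin of a listed thing).
The state is a dict: "clock": time; "joints": joint angles; "qd": joint speeds; "joint_torque": joint torques, N m; "tool_pos": TCP position; "tool_rot": TCP orientation; "force": force on the tool from outside, world axes, zero at the start; "wrist_torque": the same for the moment, N m; "opening": opening from 0.0 (shut) to 1.0 (fully open); "finger_force": force on a finger pad.
Only numpy, scipy, OpenCV 4.12 (cv2) and the standard library are available. Lean on these libraries where they do the work, as an engineer would, in place of code of your own. Each camera call takes 0.05 s, during which the arm holds its last target. There are 200 camera calls.

## Working session

There is one attempt and no reset: what is moved stays moved. The work goes in short steps, Python scripts to look and compute and a shell command to move; the robot and the scene stay as the last step left them, time stands still between calls to the robot, and variables do not carry over. Pictures are saved under pics/ and viewed, at most 10 in all, crops included, and the job is handed in when it is done.

```bash
mkdir -p pics
cat > h.py <<'E'
import numpy as np,cv2
from bench import robot
from scipy.spatial.transform import Rotation as R
def snap(c,f):
    p,d=robot.snapshot(c); cv2.imwrite('pics/'+f,p[:,:,::-1]); return p,d
def att(P):
    a=np.array(P['attitude']); return a if a.shape==(3,3) else R.from_quat(a).as_matrix()
def ray(P,u,v):
    x=np.array([(u-P['cx'])/P['fx'],(v-P['cy'])/P['fy'],1.]); return att(P)@x
def atz(P,u,v,z):
    r=ray(P,u,v); e=np.array(P['eye']); return e+r*(z-e[2])/r[2]
def dep(P,u,v,d): return np.array(P['eye'])+ray(P,u,v)*d
E
python3 - <<'E'
from h import *
for c in('scene','side'):
    P=robot.camera_params(c); print(c,P)
    p,d=snap(c,c+'0.png')
    for l,z in(('cross_hub',.053),('orange_vial',.034),('read_button_top',.102),('reader',0),('blue_vial_1',.034),('carousel',0),('amber_bottle',0),('beaker',0),('spare_vial',0),('marker',0),('vial_rack',0)):
        for q in robot.spot_point(c,l)[:5]:
            u,v=q['point']; print(l,round(q['score'],2),np.round([u,v]),atz(P,u,v,z).round(3))
E
```

```text
scene {'fx': 418.3875821341044, 'fy': 418.3875821341044, 'cx': 319.8718029776131, 'cy': 196.24108860855603, 'eye': array([1.17592872, 0.28111947, 0.79101556]), 'attitude': array([ 0.51456966,  0.76723069, -0.32254238, -0.20625602])}
cross_hub 0.87 [293. 210.] [ 0.566 -0.055  0.053]
cross_hub 0.8 [414. 184.] [0.368 0.193 0.053]
cross_hub 0.68 [482. 230.] [0.463 0.374 0.053]
orange_vial 0.42 [255. 231.] [ 0.647 -0.119  0.034]
read_button_top 0.63 [362. 212.] [0.553 0.112 0.102]
read_button_top 0.42 [414. 243.] [0.598 0.242 0.102]
read_button_top 0.29 [332. 223.] [0.61  0.062 0.102]
reader 0.97 [354. 238.] [0.553 0.098 0.   ]
reader 0.66 [404. 268.] [0.591 0.232 0.   ]
blue_vial_1 0.65 [321. 192.] [ 0.467 -0.024  0.034]
blue_vial_1 0.64 [317. 238.] [0.61  0.026 0.034]
blue_vial_1 0.45 [272. 191.] [ 0.51  -0.144  0.034]
carousel 0.95 [414. 200.] [0.37 0.2  0.  ]
carousel 0.78 [294. 221.] [ 0.556 -0.061  0.   ]
amber_bottle 0.59 [176. 215.] [ 0.652 -0.352  0.   ]
amber_bottle 0.56 [476. 312.] [0.645 0.397 0.   ]
beaker 0.68 [480. 232.] [0.419 0.376 0.   ]
spare_vial 0.67 [346. 294.] [0.70
[... 527 characters left out ...]
0.535 0.059 0.034]
read_button_top 0.62 [297. 167.] [0.551 0.109 0.102]
read_button_top 0.5 [297. 137.] [0.606 0.266 0.102]
reader 0.56 [301. 200.] [0.555 0.097 0.   ]
blue_vial_1 0.63 [330. 202.] [0.607 0.021 0.034]
blue_vial_1 0.59 [283. 220.] [ 0.47  -0.009  0.034]
blue_vial_1 0.38 [318. 251.] [ 0.509 -0.148  0.034]
carousel 0.96 [324. 232.] [ 0.563 -0.052  0.   ]
carousel 0.67 [227. 193.] [0.375 0.204 0.   ]
carousel 0.36 [298. 146.] [0.648 0.387 0.   ]
amber_bottle 0.81 [299. 144.] [0.656 0.396 0.   ]
beaker 0.95 [227. 163.] [0.409 0.361 0.   ]
spare_vial 0.58 [346. 185.] [0.702 0.125 0.   ]
marker 0.55 [421. 304.] [ 0.664 -0.345  0.   ]
vial_rack 0.89 [351. 343.] [ 0.486 -0.384  0.   ]
```

View pics/scene0.png

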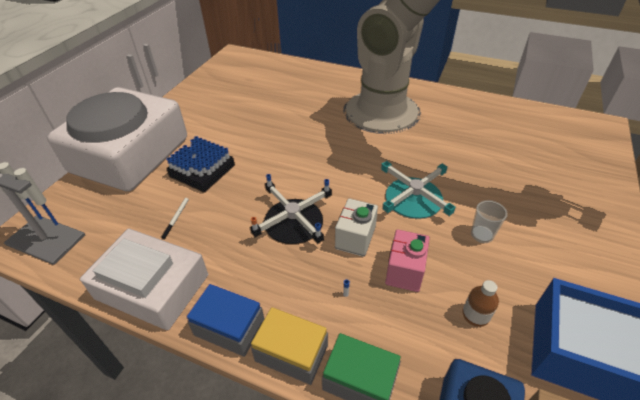

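View pics/side0.png

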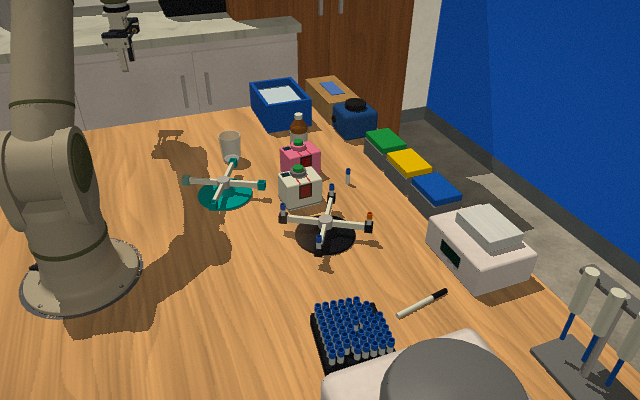

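The scene picture shows the white cross on the black foot with its hub at (293,210). The orange vial is at (255,225), the white reader at (357,225) and the pink decoy at (409,262). The turquoise decoy is at (414,190). The side picture agrees: the reader's window faces -y towards the carousel and the orange cap is at (369,215). Next I refine these positions from colour and depth.

```bash
cat > loc.py <<'E'
from h import *
def caps(c,p,hub,cam):
    hsv=cv2.cvtColor(p,cv2.COLOR_RGB2HSV); P=robot.camera_params(c); out={}
    for n,lo,hi in(('orange',(4,140,60),(20,255,255)),('blue',(100,110,30),(130,255,255))):
        m=cv2.inRange(hsv,lo,hi); k,_,s,ce=cv2.connectedComponentsWithStats(m)
        for i in range(1,k):
            if s[i,4]<8: continue
            w=atz(P,*ce[i],.075); r=w[:2]-hub
            if 0.085<np.hypot(*r)<.125: print(c,n,s[i,4],w.round(4),'r',np.hypot(*r).round(4),'ang',np.degrees(np.arctan2(r[1],r[0])).round(1)); out.setdefault(n,[]).append(w[:2])
    return out
def reader(c,d,near):
    P=robot.camera_params(c); v,u=np.mgrid[:400,:640]
    X=np.stack([(u-P['cx'])/P['fx'],(v-P['cy'])/P['fy'],np.ones(u.shape)],-1)*d[...,None]@att(P).T+P['eye']
    top=X[(d>0)&(abs(X[...,2]-.08)<.006)&(np.hypot(X[...,0]-near[0],X[...,1]-near[1])<.068)]
    t=top[:,:2].astype(np.float32); return cv2.minAreaRect(t),top.mean(0),len(t)
if __name__=='__main__':
    for c in('scene','side'):
        p,d=robot.snapshot(c); o=caps(c,p,np.array([.564,-.059]),c)
        h=np.mean(sum(o.values(),[]),0); print('hub',h.round(4)); print(reader(c,d,(.554,.097)))
    print(robot.get_obs()['tool_rot'],robot.get_obs()['tool_pos'])
E
python3 loc.py
```

```text
scene orange 35 [ 0.6469 -0.117   0.075 ] r 0.1012 ang -35.0
scene blue 13 [ 0.5032 -0.1546  0.075 ] r 0.1132 ang -122.4
scene blue 14 [ 0.4663 -0.0104  0.075 ] r 0.1091 ang 153.6
scene blue 38 [0.6072 0.026  0.075 ] r 0.0954 ang 63.1
hub [ 0.5559 -0.064 ]
(((0.5523456335067749, 0.09842728078365326), (0.10298456251621246, 0.07689712941646576), 3.6102254390716553), array([0.56002094, 0.09782975, 0.08023594]), 856)
side orange 62 [0.5437 0.0306 0.075 ] r 0.0919 ang 102.8
side blue 26 [0.6141 0.0267 0.075 ] r 0.0993 ang 59.7
side blue 30 [ 0.4703 -0.0088  0.075 ] r 0.1063 ang 151.8
side blue 44 [ 0.5076 -0.1526  0.075 ] r 0.1093 ang -121.1
hub [ 0.5339 -0.026 ]
(((0.5514556765556335, 0.09530206024646759), (0.10075018554925919, 0.07972048223018646), 0.8513355851173401), array([0.54893256, 0.08725253, 0.07997205]), 525)
[ 1.30012724e-01  9.91512325e-01 -1.99942808e-05  2.81455148e-05] [0.18694337 0.70047529 0.21860847]
```

```bash
python3 -m creep '[[0,0,0,-0.0337,-0.0401,0,0],[0,0,0,-0.0337,-0.0401,0,0],[0,0,0,-0.0337,-0.0401,0,0],[0,0,0,-0.0337,-0.0401,0,0],[0,0,0,-0.0337,-0.0401,0,0],[0,0,0,-0.0337,-0.0401,0,0],[0,0,0,-0.0337,-0.0401,0,0],[0,0,0,-0.0337,-0.0401,0,0],[0,0,0,-0.0337,-0.0401,0,0],[0,0,0,-0.0337,-0.0401,0,0],[0,0,0,-0.0337,-0.0401,0,0],[0,0,0,-0.0337,-0.0401,0,0],[0,0,0,-0.0337,-0.0401,0,0],[0,0,0,-0.0337,-0.0401,0,0],[0,0,0,-0.0337,-0.0401,0,0]]' && python3 -m creep '[[0,0,0.184,0,0,0,0],[0,0,0.184,0,0,0,0],[0,0,0.184,0,0,0,0],[0,0,0.184,0,0,0,0],[0,0,0.184,0,0,0,0],[0,0,0.184,0,0,0,0],[0,0,0.184,0,0,0,0],[0,0,0.184,0,0,0,0],[0,0,0.184,0,0,0,0],[0,0,0.184,0,0,0,0],[0,0,0,0,0,0,0],[0,0,0,0,0,0,0]]'
cat > st.py <<'E'
from h import *
import sys
o=robot.get_obs(); M=R.from_quat(o['tool_rot']).as_matrix()
print(o['clock'],o['tool_pos'].round(4),'y at',np.degrees(np.arctan2(M[1,1],M[0,1])).round(1),'z',M[:,2].round(3),o['joints'],o['force'],o['opening'])
if len(sys.argv)>1: snap(sys.argv[1],sys.argv[2])
E
python3 st.py wrist w1.png
```

```text
clock: 3.18
tool_pos: [0.521, -0.0126, 0.2189]
tool_rot: [0.13, 0.992, 0.0, 0.0]
force: [0.6, -0.2, 0.2]
opening: 0.003
finger_force: 0.0
clock: 4.68
tool_pos: [0.5203, -0.0109, 0.2187]
tool_rot: [0.867, 0.499, 0.0, 0.0]
force: [0.4, 0.0, 0.3]
opening: 0.006
finger_force: 0.0
4.675 [ 0.5203 -0.0109  0.2187] y at -30.1 z [ 0.  0. -1.] [-0.52519391  0.40499867  0.60498584  2.0898917  -0.33821013  0.74155993
 -0.23096998] [0.37883137 0.01288745 0.29140355] 0.006187583256489672
```

View pics/w1.png

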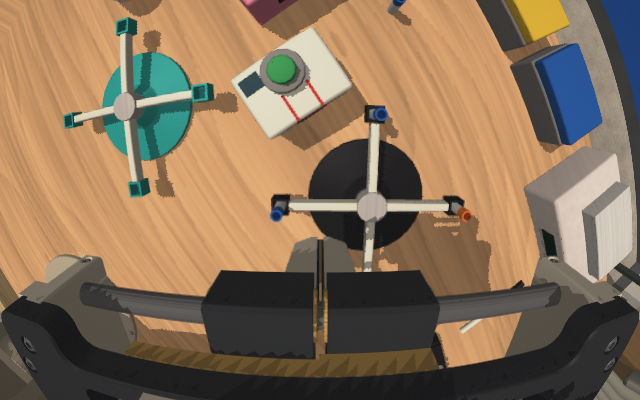

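The wrist view shows the hub at (372,207), the orange cap at (465,214) and the left arm's end at (280,205). The reader's red lines start near (289,120) and (317,105). I check these against the world numbers with the fisheye model.

```bash
cat >> h.py <<'E'
def watz(P,u,v,z):
    a=np.array([(u-P['cx'])/P['fx'],(v-P['cy'])/P['fy']]); r=np.hypot(*a)
    x=np.array([*(a/max(r,1e-9)*np.sin(r)),np.cos(r)]); w=att(P)@x; e=np.array(P['eye']); return e+w*(z-e[2])/w[2]
E
python3 - <<'E'
from h import *
P=robot.camera_params('wrist'); print(P)
W={}
for n,u,v,z in(('hub',372,207,.053),('armL',291,205,.05),('armR',444,206,.05),('armU',375,124,.05),('btn',282,69,.102),('l1in',282,97,.08),('l1out',297,121,.08),('l2in',307,81,.08),('l2out',322,106,.08),('c1',232,79,.08),('c2',313,29,.08),('c3',352,88,.08),('c4',270,138,.08)):
    W[n]=watz(P,u,v,z); print(n,W[n].round(4))
print('ctr',np.mean([W['c%d'%i] for i in(1,2,3,4)],0))
a=lambda p,q:np.degrees(np.arctan2(*(W[q]-W[p])[[1,0]]))
print('arm',a('armL','armR'),a('hub','armU'),'lines',a('l1out','l1in'),a('l2out','l2in'),'hub-btn',a('hub','btn'),np.linalg.norm((W['btn']-W['hub'])[:2]))
robot.snapshot('wrist')
for l,z in(('cross_hub',.053),('read_button_top',.102),('orange_vial',.034)):
    for q in robot.spot_point('wrist',l)[:2]: print(l,q,watz(P,*q['point'],z).round(4))
E
```

```text
{'fx': 309.70691628693146, 'fy': 309.70691628693146, 'cx': 319.8862711367013, 'cy': 202.3994736073719, 'eye': array([0.55986978, 0.05755536, 0.38437967]), 'attitude': array([ 0.95574239, -0.25744075, -0.03705714,  0.13750456])}
hub [ 0.5592 -0.0609  0.053 ]
armL [ 0.4807 -0.0136  0.05  ]
armR [ 0.6364 -0.1057  0.05  ]
armU [0.6063 0.019  0.05  ]
btn [0.5515 0.1108 0.102 ]
l1in [0.5367 0.0908 0.08  ]
l1out [0.5372 0.0628 0.08  ]
l2in [0.5655 0.0919 0.08  ]
l2out [0.5655 0.0632 0.08  ]
c1 [0.5037 0.1338 0.08  ]
c2 [0.5971 0.1349 0.08  ]
c3 [0.5997 0.0644 0.08  ]
c4 [0.5056 0.0622 0.08  ]
ctr [0.55153299 0.09883956 0.08      ]
arm -30.598676804215735 59.49767000952197 lines 90.9680853009902 90.14480037887226 hub-btn 92.57683442950184 0.17190006970415872
cross_hub {'point': [123.6, 106.2], 'score': 0.91} [0.3662 0.1981 0.053 ]
cross_hub {'point': [374.1, 208.8], 'score': 0.74} [ 0.5603 -0.0641  0.053 ]
read_button_top {'point': [277.8, 66.9], 'score': 0.78} [0.5492 0.1145 0.102 ]
orange_vial {'point': [450.6, 202.2], 'score': 0.69} [ 0.65   -0.1136  0.034 ]
```

```bash
python3 -m creep '[[0,0,0,0,0,0.04,0],[0,0,0,0,0,0.04,0],[0,0,0,0,0,0.04,0],[0,0,0,0,0,0.035,0],[0,0,0,0,0,0.0277,0],[0,0,0,0,0,0,0]]'; python3 st.py
```

```text
clock: 5.68
tool_pos: [0.5193, -0.0114, 0.0346]
tool_rot: [0.868, 0.497, -0.001, -0.001]
force: [0.2, -0.0, 1.0]
opening: 0.009
finger_force: 0.0
5.675 [ 0.5193 -0.0114  0.0346] y at -30.4 z [-0.003  0.    -1.   ] [-2.90007439e-01  6.77115263e-01  2.99869773e-01  2.21613876e+00
 -6.09247464e-01  3.29830013e-01  4.30422329e-04] [ 0.16104397 -0.03634707  1.03216513] 0.009152484573292386
```

```bash
python3 -m creep '[[0,0,0,-0.006,0,0,0],[0,0,0,-0.005,0,0,0],[0,0,-0.05,-0.003,-0.0005,0,0],[0,0,-0.1,-0.006,-0.001,0,0],[0,0,-0.1,-0.006,-0.001,0,0],[0,0,-0.1,-0.006,-0.001,0,0],[0,0,-0.1,-0.006,-0.001,0,0],[0,0,-0.05,-0.003,-0.0005,0,0],[0,0,0,0,0,0,0]]'; python3 st.py
python3 - <<'E'
from h import *
o=robot.get_obs(); r=(o['tool_pos']-[.560,-.063,0])[:2]; M=R.from_quat(o['tool_rot']).as_matrix(); print('hub in tool',(M[:2,:2].T@-r).round(4))
snap('scene','s2.png')
E
```

```text
clock: 6.8
tool_pos: [0.5006, -0.0473, 0.0363]
tool_rot: [0.718, 0.696, 0.0, 0.0]
force: [0.1, -0.7, -0.7]
opening: 0.003
finger_force: 0.0
6.8 [ 0.5006 -0.0473  0.0363] y at -1.7 z [ 0.001  0.    -1.   ] [-0.13366239  0.64833922  0.16753057  2.25005236 -0.38915786  0.26862162
  0.34630472] [ 0.10969082 -0.74572251 -0.6962661 ] 0.0025194670899253272
hub in tool [-0.0138  0.0598]
```

View pics/s2.png

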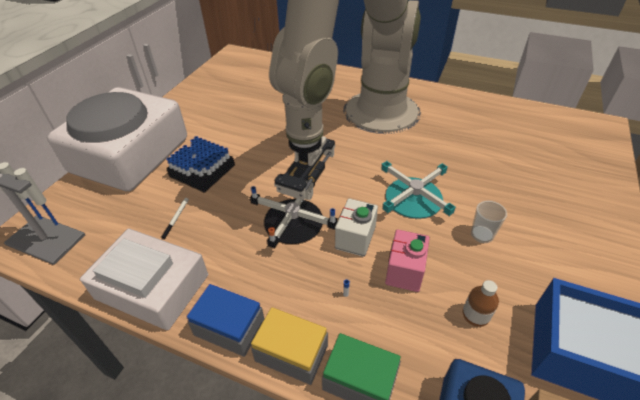

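The cross turns with the finger: the orange vial is now at (270,235) and everything is still standing. I continue the sweep, stopping short of the target.

```bash
python3 -m creep '[[0,0,-0.05,-0.003,-0.0005,0,0],[0,0,-0.1,-0.006,-0.001,0,0],[0,0,-0.1,-0.006,-0.001,0,0],[0,0,-0.1,-0.006,-0.001,0,0],[0,0,-0.1,-0.006,-0.001,0,0],[0,0,-0.1,-0.006,-0.001,0,0],[0,0,-0.1,-0.006,-0.001,0,0],[0,0,-0.1,-0.006,-0.001,0,0],[0,0,-0.1,-0.006,-0.001,0,0],[0,0,-0.1,-0.006,-0.001,0,0],[0,0,-0.1,-0.006,-0.001,0,0],[0,0,-0.1,-0.006,-0.001,0,0],[0,0,-0.1,-0.006,-0.001,0,0],[0,0,-0.1,-0.006,-0.001,0,0],[0,0,-0.05,-0.003,-0.0005,0,0],[0,0,0,0,0,0,0]]'; python3 st.py wrist w3.png
python3 - <<'E'
from h import *
o=robot.get_obs(); r=(o['tool_pos']-[.560,-.063,0])[:2]; M=R.from_quat(o['tool_rot']).as_matrix(); print('hub in tool',(M[:2,:2].T@-r).round(4))
from loc import caps
for c in('scene','side'): caps(c,robot.snapshot(c)[0],np.array([.560,-.063]),c)
E
```

```text
clock: 8.85
tool_pos: [0.5349, -0.1177, 0.0358]
tool_rot: [0.101, 0.995, -0.0, -0.0]
force: [-1.3, -0.1, -0.4]
opening: 0.008
finger_force: 0.3
8.85 [ 0.5349 -0.1177  0.0358] y at 78.5 z [-0. -0. -1.] [ 0.20745599  0.66660787 -0.13797542  2.13476222  0.24729074  0.35504981
  1.23568215] [-1.25436112 -0.06223882 -0.40263641] 0.008487490583065504
hub in tool [-0.0136  0.0586]
scene orange 33 [0.5743 0.0406 0.075 ] r 0.1046 ang 82.2
scene blue 12 [ 0.4536 -0.0462  0.075 ] r 0.1077 ang 171.1
scene blue 12 [ 0.5417 -0.1664  0.075 ] r 0.105 ang -100.0
scene blue 39 [ 0.6591 -0.0798  0.075 ] r 0.1005 ang -9.6
side blue 32 [ 0.6641 -0.0794  0.075 ] r 0.1054 ang -9.0
side blue 29 [ 0.4563 -0.0462  0.075 ] r 0.105 ang 170.8
side blue 42 [ 0.5433 -0.1667  0.075 ] r 0.1051 ang -99.1
```

View pics/w3.png

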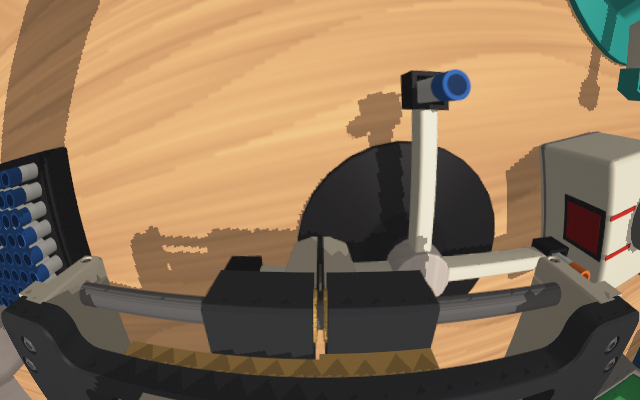

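The wrist view shows the orange cap at (580,272), just short of the reader's window, and the blue vials are upright. The arm stands at about 81° and the target is about 92.8°, so I push 0.2 rad more and then back off.

```bash
python3 -m creep '[[0,0,-0.05,-0.003,-0.0005,0,0],[0,0,-0.06,-0.0036,-0.0006,0,0],[0,0,-0.05,-0.003,-0.0005,0,0],[0,0,-0.04,-0.0024,-0.0004,0,0],[0,0,0,0,0,0,0],[0,0,0,0,0,0,0],[0,0,0,0.006,0,0,0],[0,0,0,0.006,0,0,0],[0,0,0,0,0,-0.04,0],[0,0,0,0,0,-0.05,0],[0,0,0,0,0,-0.05,0],[0,0,0,0,0,0,0]]'; python3 st.py wrist w4.png
python3 - <<'E'
from h import *
from loc import caps
for c in('scene','side'): caps(c,snap(c,c+'4.png')[0],np.array([.560,-.063]),c)
E
```

```text
clock: 10.5
tool_pos: [0.5363, -0.1212, 0.1795]
tool_rot: [0.001, 1.0, -0.001, 0.003]
force: [-0.1, 0.1, -0.7]
opening: 0.005
finger_force: 0.0
10.5 [ 0.5363 -0.1212  0.1795] y at 89.9 z [ 0.007 -0.001 -1.   ] [ 0.34342792  0.45456465 -0.3118721   2.03251352  0.21776582  0.67857621
  1.46132826] [-0.0986383   0.05406115 -0.66480837] 0.00495568453333594
scene orange 33 [0.5503 0.0411 0.075 ] r 0.1046 ang 95.3
scene blue 13 [ 0.4524 -0.0689  0.075 ] r 0.1077 ang -176.9
scene blue 13 [ 0.5642 -0.1674  0.075 ] r 0.1044 ang -87.7
scene blue 43 [ 0.6608 -0.0593  0.075 ] r 0.1008 ang 2.1
side orange 57 [0.5497 0.0404 0.075 ] r 0.1039 ang 95.7
side orange 8 [ 0.4564 -0.1256  0.075 ] r 0.121 ang -148.9
side blue 32 [ 0.6658 -0.0572  0.075 ] r 0.106 ang 3.1
side blue 25 [ 0.4556 -0.0682  0.075 ] r 0.1045 ang -177.2
side blue 48 [ 0.5671 -0.167   0.075 ] r 0.1042 ang -86.1
```

View pics/w4.png

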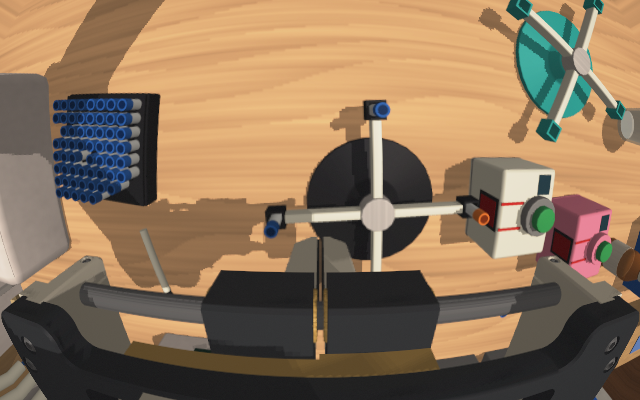

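View pics/side4.png

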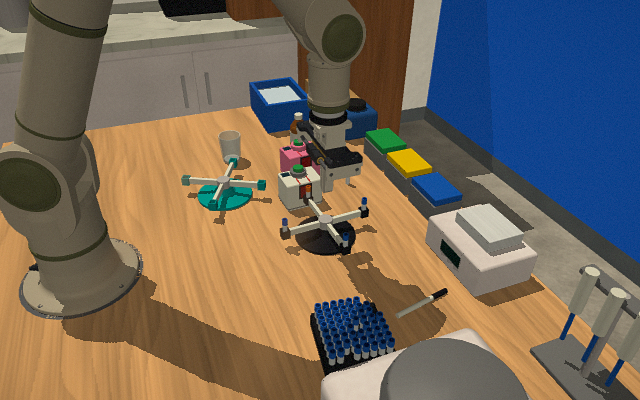

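The cross now has the orange cap in front of the window: wrist view cap at (482,217), red lines at rows of about 203 and 231. I check the sideways error with the wrist calibration.

Run:
```python
from h import *
P=robot.camera_params('wrist'); p=cv2.imread('pics/w4.png'); cv2.imwrite('pics/w4c.png',cv2.resize(p[140:280,430:580],None,fx=4,fy=4,interpolation=cv2.INTER_CUBIC))
hsv=cv2.cvtColor(p,cv2.COLOR_BGR2HSV)
for n,lo,hi in(('or',(5,140,60),(20,255,255)),('red',(0,170,140),(4,255,255)),('red2',(174,170,140),(180,255,255)),('green',(45,120,50),(80,255,255))):
    k,_,s,c=cv2.connectedComponentsWithStats(cv2.inRange(hsv,lo,hi))
    for i in range(1,k):
        if s[i,4]>6: print(n,s[i],c[i].round(1),watz(P,*c[i],{'or':.077,'green':.102}.get(n,.08)).round(4))
```

```text
or [473 208  17  18 206] [481.2 216.5] [0.5477 0.04   0.077 ]
or [611 238   4   3   9] [612.4 238.7] [0.5855 0.2837 0.077 ]
or [617 249  23  32 569] [628.8 265.4] [0.6361 0.3629 0.077 ]
or [313 290   4  30  98] [314.6 305.1] [ 0.6429 -0.1259  0.077 ]
or [324 290   3  52 140] [325.  316.4] [ 0.6578 -0.1151  0.077 ]
or [313 321   4  21  66] [314.8 331. ] [ 0.6783 -0.1259  0.077 ]
or [ 125  342  314   35 5031] [297.2 361.9] [ 0.7282 -0.1472  0.077 ]
or [636 370   4   6   7] [637.9 372.7] [0.999 0.713 0.077]
or [614 378   3   5   8] [615.1 379.9] [0.9656 0.5691 0.077 ]
or [613 380   7   9  17] [616.9 384.9] [0.9985 0.6052 0.077 ]
or [632 394   3   6  10] [632.6 396.4] [1.1453 0.8252 0.077 ]
red [502 202  21   3  38] [511.3 203.3] [0.5332 0.0733 0.08  ]
red [498 227  21   4  27] [508.  228.6] [0.5606 0.0749 0.08  ]
red [576 239  14   5  19] [582.3 241.2] [0.5826 0.2063 0.08  ]
red [572 259  13   4  14] [578.  260.6] [0.6098 0.2089 0.08  ]
green [532 206  23  26 442] [542.9 218.9] [0.543  0.1028 0.102 ]
green [596 241  16  21 239] [603.6 251.2] [0.5891 0.2322 0.102 ]
```

View pics/w4c.png

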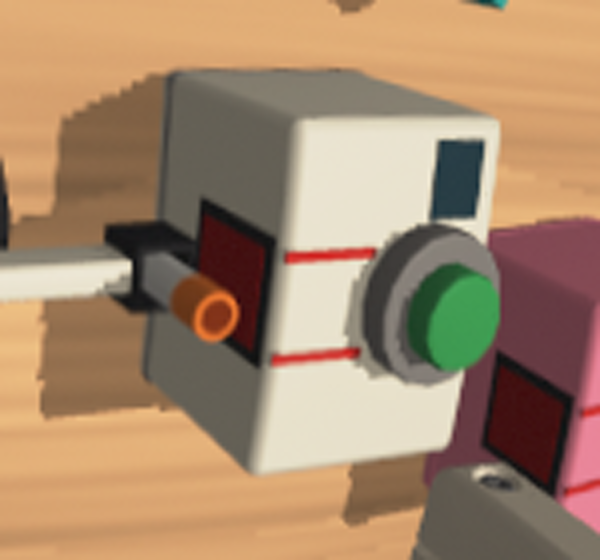

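The cap is about 1 mm off the middle of the red lines. Now to the button, at about (0.5515, 0.111).

```bash
python3 -m creep '[[0,0,0,-0.003,0.0465,0,0],[0,0,0,-0.003,0.0465,0,0],[0,0,0,-0.003,0.0465,0,0],[0,0,0,-0.003,0.0465,0,0],[0,0,0,-0.003,0.0465,0,0],[0,0,0,0,0,0,0],[0,0,0,0,0,0.04,0],[0,0,0,0,0,0.028,0],[0,0,0,0,0,0,0],[0,0,0,0,0,0,0]]'; python3 st.py wrist w5.png
python3 - <<'E'
from h import *
snap('scene','s5.png'); snap('side','d5.png')
a,b=[cv2.imread('pics/'+f) for f in('s5.png','d5.png')]
cv2.imwrite('pics/j5.png',np.hstack([cv2.resize(i,None,fx=4,fy=4,interpolation=cv2.INTER_CUBIC) for i in(a[160:270,300:400],b[120:230,250:350])]))
E
```

```text
clock: 11.9
tool_pos: [0.5498, 0.1111, 0.108]
tool_rot: [0.001, 1.0, -0.0, -0.0]
force: [0.0, 0.3, -0.3]
opening: 0.005
finger_force: 0.0
11.9 [0.5498 0.1111 0.108 ] y at 89.9 z [-0.001 -0.    -1.   ] [-0.11641649  0.56760819 -0.26518115  2.06120192  0.27477877  0.54641109
  0.99156441] [ 0.02155128  0.32272597 -0.32030499] 0.0051202812988266205
```

View pics/j5.png

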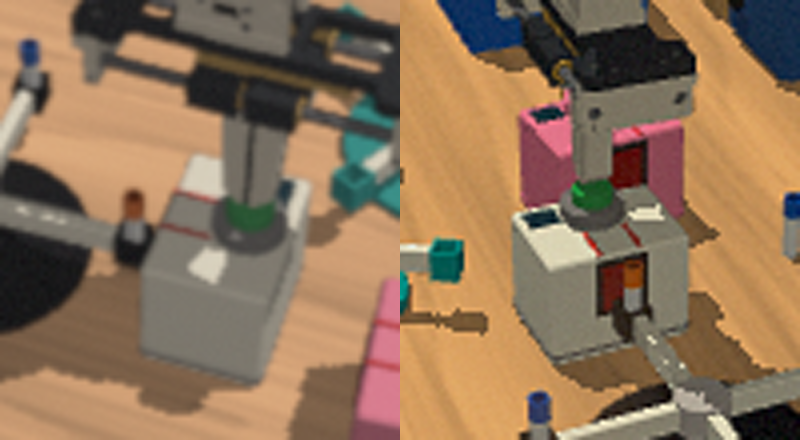

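Both crops show the finger over the white reader's green button, with the orange vial in front of the window. Pressing now.

```bash
python3 -m creep '[[0,0,0,0,0,0.006,0],[0,0,0,0,0,0.004,0],[0,0,0,0,0,0.003,0],[0,0,0,0,0,0.002,0],[0,0,0,0,0,0,0],[0,0,0,0,0,0,0]]'
```

```text
clock: 12.8
tool_pos: [0.5506, 0.1116, 0.0958]
tool_rot: [0.0, 1.0, -0.0, 0.001]
force: [-6.3, -2.0, 36.8]
opening: 0.005
finger_force: 18.5
```

```bash
python3 -m creep '[[0,0,0,0,0,-0.006,0],[0,0,0,0,0,-0.015,0],[0,0,0,0,0,-0.04,0],[0,0,0,0,0,-0.05,0],[0,0,0,0,0,-0.04,0],[0,0,0,0,0,0,0],[0,0,0,0,0,0,0]]'
python3 - <<'E'
from h import *
from loc import caps
for c in('scene','side'): caps(c,snap(c,c+'6.png')[0],np.array([.560,-.063]),c)
a,b=[cv2.imread('pics/'+f) for f in('scene6.png','side6.png')]
cv2.imwrite('pics/j6.png',np.hstack([cv2.resize(i,None,fx=2,fy=2,interpolation=cv2.INTER_CUBIC) for i in(a[100:300,220:420],b[100:300,220:420])]))
E
```

```text
clock: 13.68
tool_pos: [0.5493, 0.1113, 0.2435]
tool_rot: [0.0, 1.0, -0.0, -0.0]
force: [0.1, 0.7, -0.4]
opening: 0.002
finger_force: 0.0
scene orange 33 [0.5503 0.0411 0.075 ] r 0.1046 ang 95.3
scene blue 13 [ 0.4524 -0.0689  0.075 ] r 0.1077 ang -176.9
scene blue 13 [ 0.5642 -0.1674  0.075 ] r 0.1044 ang -87.7
scene blue 43 [ 0.6608 -0.0593  0.075 ] r 0.1008 ang 2.1
side orange 64 [0.5478 0.0387 0.075 ] r 0.1025 ang 96.8
side blue 31 [ 0.6654 -0.0581  0.075 ] r 0.1055 ang 2.6
side blue 28 [ 0.4557 -0.0684  0.075 ] r 0.1044 ang -177.0
side blue 48 [ 0.5671 -0.167   0.075 ] r 0.1042 ang -86.1
```

View pics/j6.png

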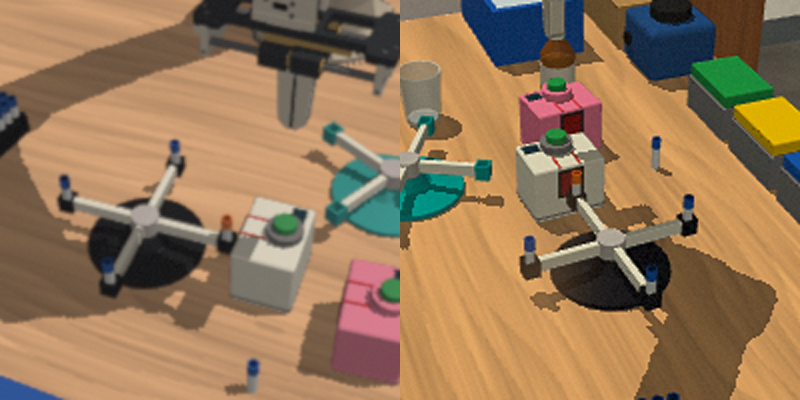

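The crops show the button up, all four vials standing, the orange vial in front of the window and the robot clear of everything.

```bash
python3 -c "
from bench import robot
print(robot.close_job())"
```

```text
the job is handed in; nothing more can be done
None
```

I turned the carousel until the orange vial stood about 1 mm from the middle of the reader's window, pressed the green button fully down and let it come up, then handed the job in; the last pictures showed all four carousel vials standing, but no verdict came back.

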